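Clear the brush chest and hold its lid open

ROBOT

A 7-joint arm with a two-finger parallel gripper is mounted at the origin on the work surface. World frame = base frame: x ahead of the robot, y to its left, z up, the work surface at z = 0. Lengths are in m, angles in rad, forces in N, time in s.
With the tool pointing down it reaches from about 0.4 to 0.875 m from the base axis. Payload 19.3 kg.
Tool frame: the origin (TCP) lies midway between the tips of the shut fingers; the grasp point (between the pads) lies 19 mm behind it; x points along the fingers, y is the direction in which the jaws open and shut, and the axes are right-handed (so a half turn about x gives the same grasp; the last joint's range is limited). The gripper opens to 85 mm and grips with 20 to 120 N. Pads are 22 mm wide; open, the fingers measure 114 mm over their backs; the gripper's body (76 mm by 85 mm) begins 54 mm behind the grasp point. The pads swing forward as they close: fully open they stand 13 mm farther back than shut.
Start: joints at [1.032, 0.521, -0.036, 1.599, 0.021, 1.021, -0.113], TCP at [0.282, -0.558, 0.231] pointing down, gripper open.
Joint ranges: [-2.91, 2.91], [-0.3, 2.13], [-1.5, 1.42], [0.17, 2.43], [-1.26, 4.41], [0.16, 1.93], [-2.52, 2.52]. Speed limits (rad/s): [1.89, 1.89, 2.39, 2.39, 3.01, 3.01, 3.01].

INTERFACE

Orientations are given as [roll, pitch, yaw] about the fixed x, y, z axes, in that order (R = Rz(yaw) Ry(pitch) Rx(roll)).
In Python, from workcell import bot gives the robot as it stands. The module is installed in compiled form; this text tells all that it offers.
- The arm moves only by the tool servo_tool, never from a script. Its argument "targets" is a list of rows, each an object of numbers: "x", "y", "z": the shift along the tool's x, y, z as a fraction of full scale; "wx", "wy", "wz": the turn, a rotation vector about the tool's x, y, z as a fraction of full scale. A call has 1 to 12 rows; each row is the pose to reach, as a shift and turn from the pose measured when the call began, along the tool's axes at that moment, turning the shorter way round; what a row does not reach only later rows make up. Full scale, the value 1, is 40 cm for a shift and 360 degrees for a turn. A row lasts 1/8 s, in which the tool goes at most 62.5 mm and 10.7 degrees, less where a joint would pass 70% of its speed; a pose out of reach is approached as far as the arm can. A call with a number of a shift or a turn outside -1 to 1 is refused whole. A call with a gripper value outside its range is refused whole. "grip" is the gripper command: -1 is shut, 1 is fully open, values between are in proportion, set as the call begins (left out, the last holds). The fingers move at their own pace and stop on an object; "squeeze" is the grip in N (left out, the last holds). Time passes only in rows, so rows that repeat a pose let the fingers close. It gives the time, the measured TCP pose, the force and the opening at its end, in the units of the state.
- bot.observe(): the state, without advancing time (a new reading comes with each control period).
- bot.grab_frame(name): name is "scene" or "top" or "wrist"; returns (picture, depth): 420x560x3 uint8, red, green, blue; 420x560 float32, m along the optical axis (not along the pixel's ray), 0 where there is no reading.
- bot.get_calibration(name): a dict with "intrinsics" (3x3 intrinsics, pixels), "R" (3x3) and "t" (3): a world point X has camera coordinates R X + t. Camera axes: x right, y down, z forward; pixel columns grow to the right and rows downward; lengths in m; the calibration is good to about 2 mm. A picture is of the moment at which its call begins: read the wrist's pose just before it. get_calibration takes no time and is no camera call; for the wrist camera it gives the pose at the moment of the call.
- bot.job_done(): hands the job in, once; it reports no verdict.
Trained networks look in the newest picture that a camera, given by its name, has taken for a name from the list of things; names that differ only in an ending like _2 or _b are one class to them, and where a whole thing is asked for, a point or a joint stands for the part that bears it (a point fixed in the world has none). Each returns a list of dicts, best first, with "confidence" (0 to 1); they miss things now and then, are a little off and sometimes report something else, mostly with a low value. They report only what shows in the picture. A call takes as long as a camera call. They do not tell look-alikes from the thing itself.
- bot.trace(camera, target): "mask" (420x560 bool, what is visible of it) and "pixel" ([column, row] in pixels, amid what is visible of it).
The state is a dict: "clock": time; "qpos": joint angles; "qd": joint speeds; "joint_efforts": joint torques, N m; "position": TCP position; "tool_rot": TCP orientation; "force": force on the tool from outside, world axes, zero at the start; "moment": the same for the moment, N m; "grip_width": finger opening in m.
Only numpy, scipy, OpenCV 4.12 (cv2) and the standard library are available. Lean on these libraries where they do the work, as an engineer would, in place of code of your own. Each camera call takes 0.05 s, during which the arm holds its last target. There are 200 camera calls.

TASK

The empty enamel mug standing on the brush chest's lid is in the way: hang it by its handle on any peg of the wooden mug stand and let go of it. Then raise the chest's lid, which has a bow handle, to about 45 degrees from shut and keep holding it there, still, so that a colleague can lay finished brushes in; the lid falls shut by itself, so finish while holding it in the fingers, with nothing else propping it. Leave the brush jar, the bowl and the comb where they are.

Things in the scene. Friction and masses are not known exactly. Their poses are not given: they have to be found in the camera images.
- mug_center (a point): Centre, half-way up, of the empty white enamel mug with a dark rim: 68 mm across, 75 mm tall, wall 3 mm, about 150 g (varies), open at the top. It stands upright on the chest's lid behind the bow handle. Its x axis points from the mug's centre line to its handle, z up to the mouth.
- mug: The same mug; origin under the middle of its base, same axes (x to the handle, z to the mouth, y across the plane of the handle).
- mug_loop (a point): Middle of the handle's opening: 47 mm out along the mug's x from its centre line, 40 mm above its base. The handle is a D-shaped rod 7 mm thick in the mug's x-z plane; clear opening 26 mm wide (34 to 60 mm from the centre line), 37 mm high (21.5 to 58.5 mm above the base); a peg enters along the mug's y. Let go on a peg, the mug swings down, mouth to the side, reaching 105 mm below the peg.
- stand: Fixed wooden mug stand: base disc 144 mm across and 18 mm thick, post 22 mm thick, 263 mm tall (knob of 25 mm on top), with three pegs at one height, 120 degrees apart, all free. Origin under the post on the bench; z up.
- peg0: Peg 0 of the mug stand, the one that points roughly towards the robot: a round wooden rod 10 mm thick whose end lies 107 mm from the post's axis, rising outwards at 12 degrees. Origin on the post's axis, 220 mm above the bench; its x axis runs outwards along the rod's centre line, y is level, z is up (tilted back 12 degrees).
- peg1: Peg 1 of the mug stand, 120 degrees from peg 0, pointing away from the robot: a round wooden rod 10 mm thick whose end lies 107 mm from the post's axis, rising outwards at 12 degrees. Origin on the post's axis, 220 mm above the bench; its x axis runs outwards along the rod's centre line, y is level, z is up (tilted back 12 degrees).
- peg2: Peg 2 of the mug stand, 120 degrees from peg 0, pointing away from the robot: a round wooden rod 10 mm thick whose end lies 107 mm from the post's axis, rising outwards at 12 degrees. Origin on the post's axis, 220 mm above the bench; its x axis runs outwards along the rod's centre line, y is level, z is up (tilted back 12 degrees).
- chest: Fixed dark wooden brush chest, 200 mm deep (its x, away from the robot), 280 mm wide (its y), 100 mm high without the lid; walls 10 mm. Origin under its centre on the bench; its front faces its -x.
- chest_hinge (a point): Middle of the lid's hinge line, on the chest's far top edge: 100 mm along the chest's x and 100 mm above the bench. The hinge line runs along the chest's y; this point does not move.
- lid_handle (a point): Middle of the grip of the lid's steel bow handle: a round bar 10 mm thick, 110 mm long along the chest's y, on two end legs, its centre line 42 mm above the lid's top face. Lid shut: 170 mm in front of the hinge line (to the chest's -x) and 52 mm above it. It moves in a circle of radius 178 mm about the hinge line. Being round, it can turn in the grip.
- lid (a joint): Opening angle of the lid in rad: 0 shut, 0.785 is 45 degrees, stop at 1.75. The lid is a wooden board 206 x 288 x 10 mm of about 450 g (varies), lying on the chest (top face 110 mm above the bench when shut); the hinge is free, so it falls shut when let go.
- brush_jar: Bystander: big white enamel mug 92 mm across, 100 mm tall, handle to its x, full of brushes up to 220 mm high. Origin under its base. Leave it.
- bowl: Bystander: white bowl 124 mm across, 52 mm high. Origin under its base. Leave it.
- comb: Bystander: flat comb, wooden back and steel teeth, 65 x 110 x 8 mm, lying on the bench. Origin under its middle. Leave it.
Things that resemble listed ones, but are neither listed nor needed, are in the scene too. Leave any orange look-alike of the mug alone.

How it is judged:
By the outcome, as a careful person would: the job done as asked, in the order asked, and still so for the second after the job is handed in, while the arm keeps its last pose, push and grip.
It also fails if it takes over 64 s, if anything falls off the work surface, if the arm or the gripper's body presses on something with over 40 N, if the wrist force passes 120 N, or if a joint passes its speed limit or range.

## Working session

There is one attempt and no reset: what is moved stays moved. The work goes in short steps, Python scripts to look and compute and a tool call to move; the robot and the scene stay as the last step left them, time stands still between calls to the robot, and variables do not carry over. Pictures are saved under pics/ and viewed, on a budget of 10 in all, crops included, one or two more only if the job needs it, and the job is handed in when it is done.

Besides the shell and the picture viewer there is one more tool, called after "Emit:" by a JSON object that holds its "method" and its "body", one argument or row to a line. servo_tool: Moves the arm, as the interface text tells. Shift numbers are shares of 40 cm and turn numbers shares of 360 degrees, none past 1 either way. Its arguments: {"type":"object","properties":{"targets":{"type":"array"},"grip":{"type":"number"},"squeeze":{"type":"number"}},"required":["targets"]}

```bash
mkdir -p pics; cat > h.py <<'E'
import numpy as np, cv2
from workcell import bot
from scipy.spatial.transform import Rotation as Ro
def cloud(cam):
    c=bot.get_calibration(cam); p,d=bot.grab_frame(cam)
    K,R,t=[np.array(c[k]) for k in("intrinsics","R","t")]
    v,u=np.mgrid[:d.shape[0],:d.shape[1]]
    X=np.stack([(u-K[0,2])*d/K[0,0],(v-K[1,2])*d/K[1,1],d],-1)
    W=(X-t)@R
    W[d==0]=np.nan
    return p,d,W
def save(n,p): cv2.imwrite(f"pics/{n}.png",p[:,:,::-1])
E
python3 - <<'E'
from h import *
s=bot.observe(); print({k:np.round(v,3) for k,v in s.items()})
P=[]
for cam in("scene","top"):
    p,d,W=cloud(cam); P.append(p); np.savez(f"{cam}.npz",p=p,d=d,W=W)
    for n in("mug","stand","peg0","chest","lid_handle","brush_jar","bowl","comb","lid"):
        for r in bot.trace(cam,n)[:3]:
            m=r["mask"]; q=W[m]; 
            print(cam,n,round(r["confidence"],2),np.round(r["pixel"]),m.sum(),np.round(np.nanmedian(q,0),3),np.round(np.nanpercentile(q,2,axis=0),3),np.round(np.nanpercentile(q,98,axis=0),3))
save("both",cv2.resize(np.vstack(P),(560,840))[:, :]) if 0 else [save(f"v{i}",x) for i,x in enumerate(P)]
E
```

```text
{'clock': np.float64(0.0), 'qpos': array([ 1.032,  0.522, -0.036,  1.6  ,  0.021,  1.021, -0.113]), 'qd': array([0.001, 0.   , 0.   , 0.   , 0.001, 0.   , 0.   ]), 'joint_efforts': array([ 2.0000e-03, -9.2710e+01,  1.9800e+00, -3.6991e+01,  1.8000e-02,
        8.0000e-03,  0.0000e+00]), 'position': array([ 0.282, -0.557,  0.231]), 'tool_rot': array([-1.499,  1.57 ,  2.111]), 'force': array([ 0.446, -0.141,  0.933]), 'moment': array([0.004, 0.002, 0.05 ]), 'grip_width': np.float64(0.085)}
scene mug 0.94 [269. 184.] 347 [ 0.289 -0.309  0.058] [ 0.241 -0.346  0.011] [ 0.311 -0.281  0.08 ]
scene mug 0.91 [340. 277.] 786 [0.651 0.048 0.049] [0.598 0.004 0.01 ] [0.667 0.081 0.078]
scene mug 0.85 [214. 287.] 897 [ 0.81  -0.241  0.049] [ 0.768 -0.275  0.006] [ 0.837 -0.21   0.078]
scene stand 0.63 [413. 265.] 2373 [0.521 0.231 0.021] [0.309 0.159 0.003] [0.579 0.297 0.254]
scene stand 0.61 [260. 239.] 6221 [ 0.632 -0.195  0.11 ] [ 0.468 -0.345  0.007] [ 0.671 -0.059  0.133]
scene chest 0.91 [257. 238.] 6502 [ 0.629 -0.195  0.11 ] [ 0.453 -0.347  0.004] [ 0.671 -0.059  0.151]
scene lid_handle
[... 1265 characters left out ...]
48]
top chest 0.72 [300. 205.] 5961 [ 0.545 -0.215  0.111] [ 0.453 -0.341  0.105] [ 0.66  -0.064  0.154]
top lid_handle 0.43 [299. 205.] 5734 [ 0.544 -0.217  0.111] [ 0.454 -0.341  0.106] [ 0.659 -0.067  0.154]
top brush_jar 0.66 [403. 210.] 1205 [ 0.534 -0.526  0.097] [ 0.487 -0.573  0.001] [ 0.575 -0.483  0.209]
top bowl 0.59 [227. 129.] 1125 [0.797 0.022 0.023] [ 0.734 -0.037  0.001] [0.843 0.073 0.055]
top comb 0.66 [225. 260.] 556 [0.373 0.012 0.008] [ 0.332 -0.044 -0.001] [0.409 0.058 0.013]
top lid 0.79 [298. 202.] 5886 [ 0.546 -0.215  0.111] [ 0.455 -0.341  0.106] [ 0.659 -0.064  0.155]
top lid 0.31 [305. 201.] 5893 [ 0.545 -0.216  0.111] [ 0.453 -0.341  0.105] [ 0.659 -0.066  0.154]
```

View pics/v0.png

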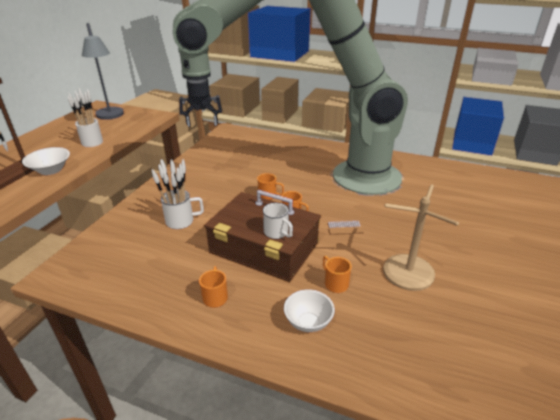

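View pics/v1.png

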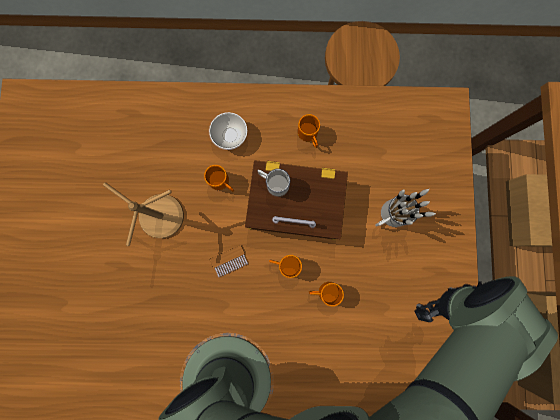

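Scene view: white mug at (275,220) on the lid behind the bow handle. The look-alikes are orange mugs at top-view (331,293), (290,266), (217,177) and (309,128). Only the white, dark-rimmed mug at top (278,182) stands on the lid, so it fits. The stand is at top (160,215). Next I measure precisely and confirm with a crop.

```bash
python3 - <<'E'
from h import *
from scipy.optimize import least_squares
A={c:np.load(f"{c}.npz") for c in("scene","top")}
for c in A:
    W=A[c]["W"].reshape(-1,3); W=W[~np.isnan(W[:,0])]
    def sel(x0,x1,y0,y1,z0,z1):
        return W[(W[:,0]>x0)&(W[:,0]<x1)&(W[:,1]>y0)&(W[:,1]<y1)&(W[:,2]>z0)&(W[:,2]<z1)]
    m=sel(.54,.68,-.2,-.06,.118,.2)
    rim=m[(m[:,2]>.16)]
    f=least_squares(lambda p:np.hypot(rim[:,0]-p[0],rim[:,1]-p[1])-.0335,[.6,-.145],loss="soft_l1",f_scale=.003).x
    r=np.hypot(m[:,0]-f[0],m[:,1]-f[1]); h=m[(r>.04)&(r<.075)]
    a=np.arctan2(h[:,1]-f[1],h[:,0]-f[0])
    print(c,"mug",f.round(4),"ztop",np.percentile(m[:,2],98).round(4),"handle yaw",np.degrees(np.median(a)).round(1),len(h),h.mean(0).round(3),r.max())
    b=sel(.42,.6,-.32,-.1,.14,.165); b=b[b[:,0]<.53]
    mu=b.mean(0);u=np.linalg.svd(b-mu)[2][0]; s=(b-mu)@u
    mid=mu+u*(s.min()+s.max())/2
    print("bar",mid.round(4),u.round(3),np.ptp(s).round(3),np.percentile(b[:,2],90).round(4),len(b))
    l=sel(.42,.7,-.4,0,.104,.116); print("lid",cv2.minAreaRect(l[:,:2].astype(np.float32)),np.median(l[:,2]).round(4))
    p=sel(.35,.75,.05,.42,.2,.3)
    base=sel(.35,.75,.05,.42,.012,.024); post=sel(.35,.75,.05,.42,.04,.2)
    print("base",base.mean(0).round(3),base.min(0).round(3),base.max(0).round(3),"post",np.median(post,0).round(4) , len(post))
    top=p[p[:,2]>.25]; print("knob",top.mean(0).round(4),len(top))
    cx=np.median(post[:,:2],0) if c=="scene" else None
    print(cv2.minEnclosingCircle(base[:,:2].astype(np.float32)))
    pp=p[(p[:,2]<.255)]
    c0=np.array([.505,.225]); 
    rr=np.hypot(*(pp[:,:2]-c0).T); q=pp[(rr>.03)]
    an=np.degrees(np.arctan2(q[:,1]-c0[1],q[:,0]-c0[0]))
    hh,e=np.histogram(an,36,(-180,180)); print([(int(x),int(k)) for x,k in zip(e,hh) if k])
    for x,k in zip(e,hh):
        if k>15:
            g=q[(an>=x)&(an<x+10)]; print(x,g.mean(0).round(3),g.max(0).round(3),g.min(0).round(3))
p=A["scene"]["p"][180:260,200:330]; q=A["top"]["p"][140:250,230:360]
save("crop",np.hstack([cv2.resize(p,(400,330)),cv2.resize(q,(400,330))]))
E
```

```text
scene mug [ 0.5993 -0.1469] ztop 0.1882 handle yaw 59.5 64 [ 0.628 -0.097  0.157] 0.06793492621148518
bar [ 0.4912 -0.1976  0.1552] [0.107 0.994 0.005] 0.118 0.1602 138
lid ((0.5582103133201599, -0.2052653580904007), (0.28996002674102783, 0.21785686910152435), 83.64155578613281) 0.1124
base [0.527 0.224 0.019] [0.356 0.05  0.012] [0.668 0.301 0.024] post [0.5215 0.2221 0.0765] 664
knob [0.5171 0.23   0.2577] 66
((0.5127316117286682, 0.12848350405693054), 0.17255544662475586)
[(-70, 17), (-60, 79), (-50, 11), (30, 1), (40, 55), (50, 70), (160, 32), (170, 20)]
-70.0 [0.548 0.147 0.244] [0.554 0.166 0.248] [0.537 0.135 0.239]
-60.0 [0.541 0.17  0.239] [0.557 0.201 0.248] [0.524 0.138 0.228]
40.0 [0.543 0.268 0.234] [0.576 0.308 0.247] [0.526 0.245 0.224]
50.0 [0.558 0.292 0.241] [0.575 0.315 0.25 ] [0.525 0.249 0.229]
160.0 [0.44  0.239 0.241] [0.462 0.244 0.248] [0.41  0.234 0.235]
170.0 [0.432 0.235 0.243] [0.462 0.241 0.248] [0.411 0.231 0.235]
top mug [ 0.5977 -0.1453] ztop 0.1886 handle yaw 60.4 41 [ 0.624 -0.099  0.155] 0.0647268000437952
bar [ 0.4884 -0.1955  0.1564] [-0.11  -0.994 -0.   ] 0.117 0.1596 143
lid ((0.5589744448661804, -0.20374348759651184), (0.28824201226234436, 0.21013182401657104), 83.76496124267578) 0.1106
base [0.505 0.221 0.018] [0.354 0.05  0.012] [0.664 0.302 0.024] post [0.5165 0.221  0.0765] 250
knob [0.5101 0.2302 0.2583] 74
((0.5096578598022461, 0.12869517505168915), 0.17331895232200623)
[(-70, 48), (-60, 42), (-50, 5), (40, 13), (50, 107), (60, 2), (150, 2), (160, 62), (170, 43)]
-70.0 [0.54  0.159 0.242] [0.554 0.197 0.249] [0.521 0.136 0.228]
-60.0 [0.536 0.177 0.238] [0.554 0.199 0.248] [0.521 0.141 0.231]
50.0 [0.549 0.286 0.239] [0.572 0.316 0.25 ] [0.522 0.25  0.23 ]
160.0 [0.447 0.238 0.239] [0.476 0.245 0.249] [0.41  0.231 0.23 ]
170.0 [0.432 0.236 0.241] [0.469 0.242 0.25 ] [0.407 0.231 0.23 ]
```

View pics/crop.png

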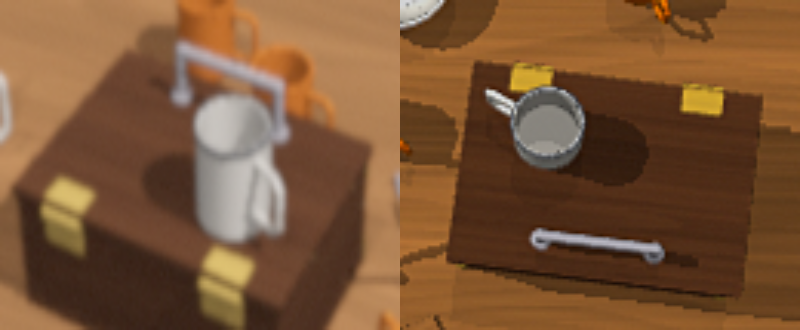

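The crop confirms it: the white mug with dark rim stands behind the bow handle, its handle pointing away and left, at about 60°. Next I fit the stand and compute the approach.

```bash
cat >> h.py <<'E'
def down(jaw_deg):
    a=np.radians(jaw_deg); x=np.array([0,0,-1.]); y=np.array([np.cos(a),np.sin(a),0]); return np.stack([x,y,np.cross(x,y)],1)
def go(P,R,s=None,show=True):
    s=s or bot.observe(); R0=Ro.from_euler("xyz",s["tool_rot"]).as_matrix()
    d=R0.T@(np.array(P)-s["position"])/.4; w=Ro.from_matrix(R0.T@R).as_rotvec()/(2*np.pi)
    print("xyz",d.round(4),"w",w.round(4)," dist",np.linalg.norm(d*.4).round(3),"deg",np.degrees(np.linalg.norm(w)*2*np.pi).round(1))
def st():
    s=bot.observe(); R0=Ro.from_euler("xyz",s["tool_rot"]).as_matrix()
    print("t",s["clock"].round(2),"p",s["position"].round(4),"xaxis",R0[:,0].round(3),"jaw",np.degrees(np.arctan2(R0[1,1],R0[0,1])).round(1),"F",s["force"].round(1),"w",s["grip_width"].round(4),"q",s["qpos"].round(2)); return s,R0
E
python3 - <<'E'
from h import *
from scipy.optimize import least_squares
def fit(Ws):
    W=np.vstack(Ws); 
    W=W[(np.hypot(W[:,0]-.513,W[:,1]-.229)<.125)]
    pg=W[(W[:,2]>.2)&(W[:,2]<.255)]; po=W[(W[:,2]>.04)&(W[:,2]<.2)&(np.hypot(W[:,0]-.513,W[:,1]-.229)<.03)]
    pg=pg[np.hypot(pg[:,0]-.513,pg[:,1]-.229)>.03]
    def res(p):
        o=np.array([p[0],p[1],.22+p[3]]); D=[]
        for k in range(3):
            a=p[2]+k*2*np.pi/3; c=np.cos(np.radians(12)); u=np.array([c*np.cos(a),c*np.sin(a),np.sin(np.radians(12))])
            D.append(np.linalg.norm(np.cross(pg-o,u),axis=1)-.005)
        D=np.array(D); i=np.abs(D).argmin(0)
        return np.r_[D[i,range(len(pg))],np.hypot(po[:,0]-p[0],po[:,1]-p[1])-.011]
    r=least_squares(res,[.513,.229,np.radians(175),0],loss="soft_l1",f_scale=.003)
    print(r.x.round(4),np.degrees(r.x[2]).round(1),np.abs(r.fun).mean().round(4),len(pg),len(po))
S=[]
for c in("scene","top"):
    W=np.load(f"{c}.npz")["W"].reshape(-1,3); W=W[~np.isnan(W[:,0])]; S.append(W); fit([W])
fit(S)
s,R=st()
for j in(150,-30): go([.5985,-.146,.26],down(j))
E
```

```text
[5.1010e-01 2.2990e-01 3.0418e+00 2.5000e-03] 174.3 0.0011 271 388
[5.1050e-01 2.3200e-01 3.0402e+00 1.7000e-03] 174.2 0.001 323 138
[5.1030e-01 2.3090e-01 3.0371e+00 2.0000e-03] 174.0 0.0012 594 526Traceback (most recent call last):
  File "<stdin>", line 21, in <module>
  File "h.py", line 21, in st
    print("t",s["clock"].round(2),"p",s["position"].round(4),"xaxis",R0[:,0].round(3),"jaw",np.degrees(np.arctan2(R0[1,1],R0[0,1])).round(1),"F",s["force"].round(1),"w",s["grip_width"].round(4),"q",s["qpos"].round(2)); return s,R0
              ^^^^^^^^^^^^^^^^
AttributeError: 'float' object has no attribute 'round'
```

```bash
sed -i 's/s=bot.observe(); R0=Ro.from_euler("xyz",s\["tool_rot"\]).as_matrix()$/s={k:np.array(v) for k,v in bot.observe().items()}; R0=Ro.from_euler("xyz",s["tool_rot"]).as_matrix()/' h.py; python3 - <<'E'
from h import *
s,R=st(); print(R.round(3))
for j in(150,-30): go([.5985,-.146,.27],down(j))
E
```

```text
t 1.0 p [ 0.2824 -0.5576  0.2313] xaxis [ 0. -0. -1.] jaw -63.1 F [-0.1  0.2 -0.7] w 0.0856 q [ 1.03  0.52 -0.04  1.6   0.02  1.02 -0.11]
[[ 0.     0.452 -0.892]
 [-0.    -0.892 -0.452]
 [-1.     0.    -0.   ]]
xyz [-0.0967 -0.5609 -1.1699] w [ 0.4079 -0.     -0.    ]  dist 0.52 deg 146.9
xyz [-0.0967 -0.5609 -1.1699] w [-0.0921  0.     -0.    ]  dist 0.52 deg 33.1
```

Emit:
{"method": "servo_tool", "body": {
  "targets": [
    {"x": -0.1, "y": -0.14, "z": -0.29},
    {"x": -0.1, "y": -0.28, "z": -0.58, "wx": -0.05},
    {"x": -0.1, "y": -0.42, "z": -0.8, "wx": -0.09},
    {"x": -0.1, "y": -0.53, "z": -1.0, "wx": -0.092},
    {"x": -0.1, "y": -0.56, "z": -1.0, "wx": -0.092},
    {"x": -0.1, "y": -0.56, "z": -1.0, "wx": -0.092},
    {"x": -0.1, "y": -0.56, "z": -1.0, "wx": -0.092},
    {"x": -0.1, "y": -0.56, "z": -1.0, "wx": -0.092},
    {"x": -0.1, "y": -0.56, "z": -1.0, "wx": -0.092},
    {"x": -0.1, "y": -0.56, "z": -1.0, "wx": -0.092}
  ],
  "grip": 1,
  "squeeze": 40
}}

```text
$.targets[0]: bad value
```

```bash
python3 - <<'E'
from h import *
s,R=st(); go([.5985,-.146,.27],down(-30))
p,d,W=cloud("wrist"); save("w1",p)
E
```

```text
t 1.0 p [ 0.2824 -0.5576  0.2313] xaxis [ 0. -0. -1.] jaw -63.1 F [-0.1  0.2 -0.7] w 0.0856 q [ 1.03  0.52 -0.04  1.6   0.02  1.02 -0.11]
xyz [-0.0967 -0.5609 -1.1699] w [-0.0921  0.     -0.    ]  dist 0.52 deg 33.1
```

View pics/w1.png

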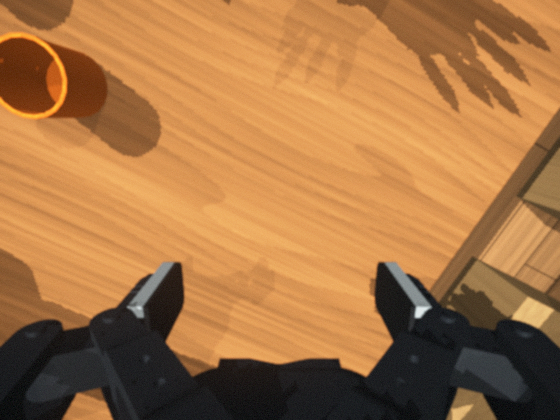

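The move was refused because rows probably need all six numbers. The wrist view shows only the open fingers over bare bench and an orange mug at (45,75).

Emit:
{"method": "servo_tool", "body": {
  "targets": [
    {"x": -0.1, "y": -0.14, "z": -0.29, "wx": 0, "wy": 0, "wz": 0},
    {"x": -0.1, "y": -0.28, "z": -0.58, "wx": -0.05, "wy": 0, "wz": 0},
    {"x": -0.1, "y": -0.42, "z": -0.8, "wx": -0.09, "wy": 0, "wz": 0},
    {"x": -0.1, "y": -0.53, "z": -1.0, "wx": -0.092, "wy": 0, "wz": 0},
    {"x": -0.1, "y": -0.56, "z": -1.0, "wx": -0.092, "wy": 0, "wz": 0},
    {"x": -0.1, "y": -0.56, "z": -1.0, "wx": -0.092, "wy": 0, "wz": 0},
    {"x": -0.1, "y": -0.56, "z": -1.0, "wx": -0.092, "wy": 0, "wz": 0},
    {"x": -0.1, "y": -0.56, "z": -1.0, "wx": -0.092, "wy": 0, "wz": 0},
    {"x": -0.1, "y": -0.56, "z": -1.0, "wx": -0.092, "wy": 0, "wz": 0},
    {"x": -0.1, "y": -0.56, "z": -1.0, "wx": -0.092, "wy": 0, "wz": 0}
  ],
  "grip": 1,
  "squeeze": 40
}}

```text
clock: 2.3
position: [0.5376, -0.1779, 0.2712]
tool_rot: [-0.18, 1.57, -2.275]
force: [-0.4, -0.5, -0.0]
grip_width: 0.086
```

```bash
python3 - <<'E'
from h import *
s,R=st(); go([.5985,-.146,.27],down(-30))
E
```

```text
t 2.3 p [ 0.5376 -0.1779  0.2712] xaxis [-0. -0. -1.] jaw -30.1 F [-0.4 -0.5 -0. ] w 0.086 q [ 0.43  0.4  -0.29  1.7   0.13  1.06 -0.43]
xyz [ 0.003   0.0919 -0.1453] w [-0.0002  0.0001  0.    ]  dist 0.069 deg 0.1
```

Emit:
{"method": "servo_tool", "body": {
  "targets": [
    {"x": 0, "y": 0.09, "z": -0.145, "wx": 0, "wy": 0, "wz": 0},
    {"x": 0, "y": 0.092, "z": -0.145, "wx": 0, "wy": 0, "wz": 0},
    {"x": 0, "y": 0.092, "z": -0.145, "wx": 0, "wy": 0, "wz": 0},
    {"x": 0, "y": 0.092, "z": -0.145, "wx": 0, "wy": 0, "wz": 0}
  ]
}}

```text
clock: 2.8
position: [0.5976, -0.1476, 0.2713]
tool_rot: [-0.039, 1.57, -2.137]
force: [0.0, -0.3, -0.1]
grip_width: 0.0858
```

```bash
python3 - <<'E'
from h import *
from scipy.optimize import least_squares
s,R=st(); p,d,W=cloud("wrist"); save("w2",p); W=W.reshape(-1,3); W=W[~np.isnan(W[:,0])]
near=np.hypot(W[:,0]-.598,W[:,1]+.146)<.08
m=W[near&(W[:,2]>.18)&(W[:,2]<.192)]
f=least_squares(lambda p:np.hypot(m[:,0]-p[0],m[:,1]-p[1])-.0325,[.598,-.146],loss="soft_l1",f_scale=.002); print(f.x.round(4),np.abs(f.fun).mean().round(4),len(m))
k=W[near&(W[:,2]>.118)&(W[:,2]<.18)]; r=np.hypot(*(k[:,:2]-f.x).T); h=k[(r>.042)&(r<.072)]
print(len(h),np.degrees(np.arctan2(h[:,1].mean()-f.x[1],h[:,0].mean()-f.x[0])).round(1))
E
```

```text
t 2.8 p [ 0.5976 -0.1476  0.2713] xaxis [-0.001 -0.001 -1.   ] jaw -30.2 F [ 0.  -0.3 -0.1] w 0.0858 q [ 0.35  0.48 -0.3   1.57  0.15  1.11 -0.51]
[ 0.5983 -0.1471] 0.001 1602
338 60.8
```

View pics/w2.png

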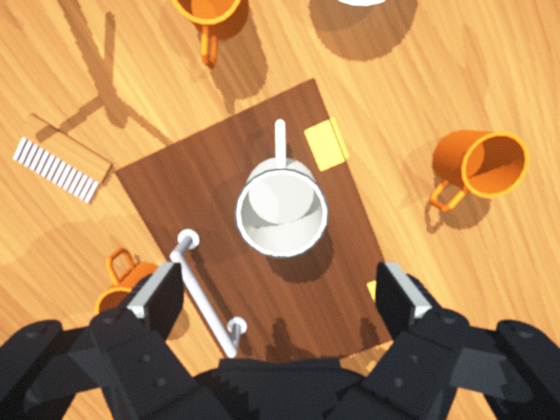

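The wrist view shows the mug at (281,212) centred between the fingers, with its handle straight up at (280,140), perpendicular to the jaws. I'll descend and grip.

Emit:
{"method": "servo_tool", "body": {
  "targets": [
    {"x": 0.1, "y": 0, "z": 0, "wx": 0, "wy": 0, "wz": 0},
    {"x": 0.2, "y": 0, "z": 0, "wx": 0, "wy": 0, "wz": 0},
    {"x": 0.28, "y": 0, "z": 0, "wx": 0, "wy": 0, "wz": 0},
    {"x": 0.33, "y": 0, "z": 0, "wx": 0, "wy": 0, "wz": 0},
    {"x": 0.353, "y": 0, "z": 0, "wx": 0, "wy": 0, "wz": 0},
    {"x": 0.353, "y": 0, "z": 0, "wx": 0, "wy": 0, "wz": 0},
    {"x": 0.353, "y": 0, "z": 0, "wx": 0, "wy": 0, "wz": 0}
  ]
}}

```text
clock: 3.72
position: [0.598, -0.1478, 0.1312]
tool_rot: [1.096, 1.569, -1.002]
force: [0.0, 0.8, 0.3]
grip_width: 0.0857
```

Emit:
{"method": "servo_tool", "body": {
  "targets": [
    {"x": 0, "y": 0, "z": 0, "wx": 0, "wy": 0, "wz": 0},
    {"x": 0, "y": 0, "z": 0, "wx": 0, "wy": 0, "wz": 0},
    {"x": 0, "y": 0, "z": 0, "wx": 0, "wy": 0, "wz": 0},
    {"x": 0, "y": 0, "z": 0, "wx": 0, "wy": 0, "wz": 0},
    {"x": 0, "y": 0, "z": 0, "wx": 0, "wy": 0, "wz": 0},
    {"x": 0, "y": 0, "z": 0, "wx": 0, "wy": 0, "wz": 0}
  ],
  "grip": -1,
  "squeeze": 40
}}

```text
clock: 4.47
position: [0.5984, -0.1479, 0.1324]
tool_rot: [1.398, 1.568, -0.7]
force: [-3.0, 0.7, 9.9]
grip_width: 0.0684
```

Emit:
{"method": "servo_tool", "body": {
  "targets": [
    {"x": -0.05, "y": 0, "z": 0, "wx": 0, "wy": 0, "wz": 0},
    {"x": -0.15, "y": 0, "z": 0, "wx": 0, "wy": 0, "wz": 0},
    {"x": -0.25, "y": 0, "z": 0, "wx": 0, "wy": 0, "wz": 0},
    {"x": -0.35, "y": 0, "z": 0, "wx": 0, "wy": 0, "wz": 0},
    {"x": -0.4, "y": 0, "z": 0, "wx": 0, "wy": 0, "wz": 0},
    {"x": -0.4, "y": 0, "z": 0, "wx": 0, "wy": 0, "wz": 0}
  ]
}}

```text
clock: 5.22
position: [0.5985, -0.1477, 0.294]
tool_rot: [1.637, 1.565, -0.461]
force: [-0.3, -0.4, -3.0]
grip_width: 0.0684
```

```bash
cat >> h.py <<'E'
C=np.array([.5103,.231]); TH=np.radians(-66)
def loop_to_tcp(s_r,dz,off,jaw=-66):
    # s_r radial distance of the loop from post; dz: loop centre above peg axis; off: (ex,ey,dzl) loop rel. TCP with mug x = jaw+90
    u=np.array([np.cos(TH),np.sin(TH)]); L=np.r_[C+s_r*u,.2215+s_r*np.tan(np.radians(12))+dz]
    a=np.radians(jaw+90); mx=np.array([np.cos(a),np.sin(a)]); my=np.array([-np.sin(a),np.cos(a)])
    return L-np.r_[mx*off[0]+my*off[1],off[2]]
E
python3 - <<'E'
from h import *
s,R=st(); p,d,W=cloud("wrist"); save("w3",p); W=W.reshape(-1,3); W=W[~np.isnan(W[:,0])]
q=(W-s["position"]); a=np.radians(59.8)
l=np.stack([q[:,0]*np.cos(a)+q[:,1]*np.sin(a),-q[:,0]*np.sin(a)+q[:,1]*np.cos(a),q[:,2]],1)
r=np.hypot(l[:,0],l[:,1]); k=l[(r<.08)&(l[:,2]>-.03)&(l[:,2]<.07)]
h=k[(k[:,0]>.042)&(abs(k[:,1])<.02)]; print("handle",len(h),h.mean(0).round(4),h.min(0).round(4),h.max(0).round(4))
m=k[(k[:,0]<.04)&(k[:,0]>0)]; print("rim z",np.percentile(m[:,2],[50,90,98]).round(4))
go(loop_to_tcp(.15,0,(.047,0,-.02+.0)),down(-66))
E
```

```text
t 5.22 p [ 0.5985 -0.1477  0.294 ] xaxis [ 0.005 -0.002 -1.   ] jaw -30.2 F [-0.3 -0.4 -3. ] w 0.0684 q [ 0.35  0.46 -0.3   1.54  0.15  1.16 -0.51]
handle 1774 [0.0553 0.0021 0.0395] [ 0.042  -0.0016  0.0025] [0.0679 0.0057 0.0434]
rim z [0.0513 0.0639 0.0691]
xyz [ 0.0465 -0.4305 -0.3932] w [ 0.0995 -0.0001 -0.0006]  dist 0.234 deg 35.8
```

```bash
python3 - <<'E'
from h import *
P=loop_to_tcp(.15,0,(.047,.001,.0185)); print(P.round(3)); go(P,down(-66))
E
```

```text
[0.529 0.074 0.235]
xyz [ 0.1427 -0.4288 -0.3918] w [ 0.0995 -0.0001 -0.0006]  dist 0.239 deg 35.8
```

Emit:
{"method": "servo_tool", "body": {
  "targets": [
    {"x": 0, "y": -0.08, "z": -0.07, "wx": 0.02, "wy": 0, "wz": 0},
    {"x": 0, "y": -0.16, "z": -0.14, "wx": 0.04, "wy": 0, "wz": 0},
    {"x": 0.03, "y": -0.24, "z": -0.22, "wx": 0.06, "wy": 0, "wz": 0},
    {"x": 0.07, "y": -0.32, "z": -0.3, "wx": 0.08, "wy": 0, "wz": 0},
    {"x": 0.11, "y": -0.38, "z": -0.35, "wx": 0.095, "wy": 0, "wz": 0},
    {"x": 0.135, "y": -0.41, "z": -0.38, "wx": 0.0995, "wy": 0, "wz": 0},
    {"x": 0.1427, "y": -0.429, "z": -0.392, "wx": 0.0995, "wy": 0, "wz": -0.0006},
    {"x": 0.1427, "y": -0.429, "z": -0.392, "wx": 0.0995, "wy": 0, "wz": -0.0006},
    {"x": 0.1427, "y": -0.429, "z": -0.392, "wx": 0.0995, "wy": 0, "wz": -0.0006}
  ]
}}

```text
clock: 6.4
position: [0.5291, 0.0731, 0.235]
tool_rot: [-2.919, 1.57, 0.641]
force: [-0.1, 0.2, -1.8]
grip_width: 0.0679
```

```bash
python3 - <<'E'
from h import *
s,R=st(); p,d,W=cloud("wrist"); save("w4",p); W=W.reshape(-1,3); W=W[~np.isnan(W[:,0])]
# peg1 tip & line as seen by the wrist, in mug frame about the TCP
a=np.radians(24); q=W-s["position"]
l=np.stack([q[:,0]*np.cos(a)+q[:,1]*np.sin(a),-q[:,0]*np.sin(a)+q[:,1]*np.cos(a),q[:,2]],1)
k=l[(l[:,0]>.02)&(l[:,0]<.075)&(l[:,1]>.03)&(l[:,1]<.13)&(l[:,2]>-.02)&(l[:,2]<.06)]
for y in np.arange(.03,.13,.01):
    b=k[(k[:,1]>=y)&(k[:,1]<y+.01)]
    if len(b): print(y.round(2),len(b),np.median(b,0).round(4),b.min(0).round(3),b.max(0).round(3))
# handle
h=l[(l[:,0]>.042)&(l[:,0]<.075)&(abs(l[:,1])<.012)&(l[:,2]>-.02)&(l[:,2]<.06)]; print("handle",len(h),h.mean(0).round(4),h.max(0).round(4))
P=loop_to_tcp(.15,0,(.047,.001,.0185)); go(P,down(-66))
P=loop_to_tcp(.065,-.002,(.047,.001,.0185)); go(P,down(-66))
E
```

```text
t 6.4 p [0.5291 0.0731 0.235 ] xaxis [ 0.001  0.001 -1.   ] jaw -66.1 F [-0.1  0.2 -1.8] w 0.0679 q [-0.06  0.38 -0.25  1.83  0.11  0.95 -1.51]
0.04 180 [0.0483 0.0487 0.0072] [0.043 0.047 0.003] [0.052 0.05  0.01 ]
0.05 538 [0.0486 0.0547 0.0085] [0.043 0.05  0.004] [0.053 0.06  0.011]
0.06 499 [0.0487 0.0649 0.0063] [0.043 0.06  0.001] [0.053 0.07  0.009]
0.07 468 [0.0485 0.0749 0.0043] [ 0.043  0.07  -0.   ] [0.053 0.08  0.007]
0.08 459 [0.0485 0.0851 0.0021] [ 0.043  0.08  -0.004] [0.053 0.09  0.005]
0.09 425 [0.0485 0.0948 0.0001] [ 0.043  0.09  -0.005] [0.053 0.1   0.002]
0.1 423 [ 0.0483  0.1049 -0.0021] [ 0.043  0.1   -0.008] [0.052 0.11  0.   ]
0.11 396 [ 0.0484  0.115  -0.0042] [ 0.042  0.11  -0.009] [ 0.053  0.12  -0.002]
0.12 368 [ 0.0481  0.1247 -0.0064] [ 0.042  0.12  -0.011] [ 0.052  0.13  -0.004]
handle 1739 [0.0549 0.0022 0.0394] [0.0672 0.0058 0.0438]
xyz [ 0.0005 -0.0021 -0.0001] w [-0.0002 -0.0002  0.    ]  dist 0.001 deg 0.1
xyz [ 5.070e-02 -2.146e-01  2.000e-04] w [-0.0002 -0.0002  0.    ]  dist 0.088 deg 0.1
```

View pics/w4.png

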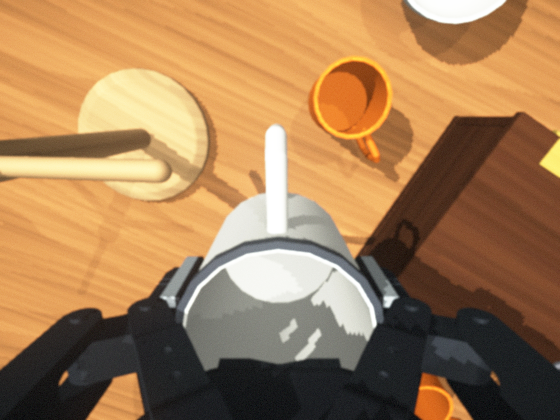

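The wrist view shows the peg tip at (165,170), lined up with the handle (275,180), and the wrist cloud gives a 1 mm lateral offset. I'll insert along the peg.

Emit:
{"method": "servo_tool", "body": {
  "targets": [
    {"x": 0.015, "y": -0.025, "z": -0.0025, "wx": 0, "wy": 0, "wz": 0},
    {"x": 0.025, "y": -0.05, "z": -0.0025, "wx": 0, "wy": 0, "wz": 0},
    {"x": 0.027, "y": -0.08, "z": -0.0025, "wx": 0, "wy": 0, "wz": 0},
    {"x": 0.03, "y": -0.11, "z": -0.0025, "wx": 0, "wy": 0, "wz": 0},
    {"x": 0.035, "y": -0.14, "z": -0.0025, "wx": 0, "wy": 0, "wz": 0},
    {"x": 0.042, "y": -0.17, "z": -0.0025, "wx": 0, "wy": 0, "wz": 0},
    {"x": 0.048, "y": -0.2, "z": -0.0025, "wx": 0, "wy": 0, "wz": 0},
    {"x": 0.05, "y": -0.212, "z": -0.0025, "wx": 0, "wy": 0, "wz": 0},
    {"x": 0.05, "y": -0.212, "z": -0.0025, "wx": 0, "wy": 0, "wz": 0},
    {"x": 0.05, "y": -0.212, "z": -0.0025, "wx": 0, "wy": 0, "wz": 0}
  ]
}}

```text
clock: 7.7
position: [0.4958, 0.1507, 0.2151]
tool_rot: [3.137, 1.57, 0.412]
force: [0.4, -0.2, -1.9]
grip_width: 0.0684
```

```bash
python3 - <<'E'
from h import *
s,R=st(); p,d,W=cloud("wrist"); t=cloud("scene")[0][160:300,370:500]
save("w5",np.hstack([cv2.resize(p,(400,300)),cv2.resize(t,(279,300))]))
E
```

```text
t 7.7 p [0.4958 0.1507 0.2151] xaxis [ 0.001  0.    -1.   ] jaw -66.1 F [ 0.4 -0.2 -1.9] w 0.0684 q [-0.2   0.38 -0.27  1.89  0.13  0.89 -1.69]
```

View pics/w5.png

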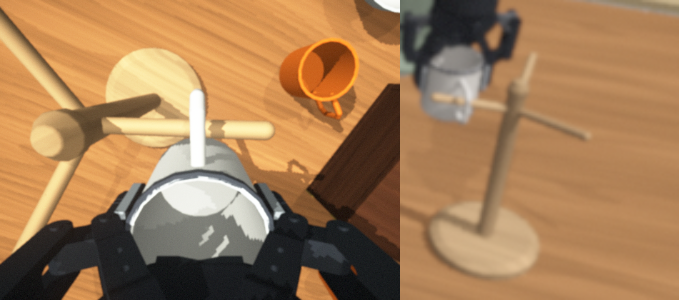

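The peg passes through the handle at (197,128). Next I lower the mug onto the peg and roll it 45° about the peg to soften the swing.

Emit:
{"method": "servo_tool", "body": {
  "targets": [
    {"x": 0.015, "y": 0, "z": 0, "wx": 0, "wy": 0, "wz": 0},
    {"x": 0.0275, "y": 0, "z": 0, "wx": 0, "wy": 0, "wz": 0},
    {"x": 0.042, "y": 0, "z": -0.0106, "wx": 0, "wy": 0.0208, "wz": 0},
    {"x": 0.0555, "y": 0, "z": -0.023, "wx": 0, "wy": 0.0417, "wz": 0},
    {"x": 0.067, "y": 0, "z": -0.037, "wx": 0, "wy": 0.0625, "wz": 0},
    {"x": 0.0763, "y": 0, "z": -0.0526, "wx": 0, "wy": 0.0833, "wz": 0},
    {"x": 0.084, "y": 0, "z": -0.069, "wx": 0, "wy": 0.1042, "wz": 0},
    {"x": 0.089, "y": 0, "z": -0.0866, "wx": 0, "wy": 0.125, "wz": 0},
    {"x": 0.089, "y": 0, "z": -0.0866, "wx": 0, "wy": 0.125, "wz": 0},
    {"x": 0.089, "y": 0, "z": -0.0866, "wx": 0, "wy": 0.125, "wz": 0}
  ]
}}

```text
clock: 9.05
position: [0.5449, 0.1443, 0.2495]
tool_rot: [-3.098, 0.924, 0.488]
force: [-2.4, -1.1, -4.6]
grip_width: 0.0663
```

```bash
python3 - <<'E'
from h import *
s,R=st()
E
```

```text
t 9.05 p [0.5449 0.1443 0.2495] xaxis [ 0.532  0.283 -0.798] jaw -64.0 F [-2.4 -1.1 -4.6] w 0.0663 q [ 0.5   0.31 -0.93  2.23  1.11  0.16 -2.51]
```

The arm ran into joint limits (q6, q7) and ended well off the target. I'm checking the mug.

```bash
python3 - <<'E'
from h import *
p=cloud("wrist")[0]; t=cloud("scene")[0][150:290,360:500]
save("w6",np.hstack([cv2.resize(p,(400,300)),cv2.resize(t,(300,300))]))
E
```

```text
(no output)
```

View pics/w6.png

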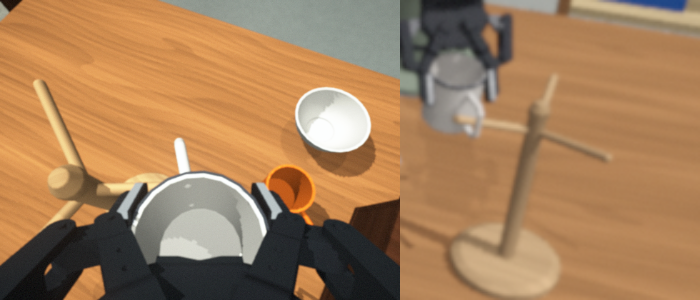

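```bash
cat >> h.py <<'E'
def pegin(s,R):
    e=np.radians(12); u=np.array([np.cos(e)*np.cos(TH),np.cos(e)*np.sin(TH),np.sin(e)]); o=np.r_[C,.2215]
    uo=R.T@u; oo=R.T@(o-s["position"]); 
    # crossing of the peg axis with the handle plane (tool y=-0.001), in mug coords rel. loop centre
    k=(-.001-oo[1])/uo[1]; q=oo+k*uo
    print("peg at mug x,z rel loop mm",(-q[2]*1e3-47).round(1),(-q[0]*1e3-18.5).round(1),"s along rod",k.round(4),"tilt",np.degrees(np.arccos(abs(uo[1]))).round(1))
E
python3 - <<'E'
from h import *
s,R=st(); pegin(s,R); print(R.round(3))
P=[.4958,.1507,.2155]; go(P,down(-66))
E
```

```text
t 9.15 p [0.5461 0.1416 0.2502] xaxis [ 0.535  0.28  -0.797] jaw -64.3 F [-3.5 -4.2  1.7] w 0.0662 q [ 0.51  0.31 -0.93  2.23  1.11  0.16 -2.51]
peg at mug x,z rel loop mm -49.2 -27.6 s along rod 0.097 tilt 13.6
[[ 0.535  0.433 -0.726]
 [ 0.28  -0.901 -0.331]
 [-0.797 -0.026 -0.603]]
xyz [ 0.0084 -0.0725  0.136 ] w [ 0.0031 -0.103   0.0055]  dist 0.062 deg 37.2
```

```bash
python3 - <<'E'
from h import *
p,d,W=cloud("scene"); np.savez("s2.npz",p=p,W=W)
a=cv2.resize(p[165:225,365:455],(450,300),interpolation=cv2.INTER_CUBIC)
p2,d2,W2=cloud("top"); b=cv2.resize(p2[170:250,110:230],(350,300),interpolation=cv2.INTER_CUBIC)
w,dw,Ww=cloud("wrist"); s,R=st()
save("z",np.vstack([np.hstack([a,b]),np.hstack([cv2.resize(w[150:330,130:400],(450,300)),np.zeros((300,350,3),np.uint8)])]))
q=Ww.reshape(-1,3); q=q[~np.isnan(q[:,0])]; l=(q-s["position"])@R
k=l[(np.abs(l[:,1])<.06)&(l[:,0]>-.09)&(l[:,0]<.06)&(l[:,2]<.06)&(l[:,2]>-.09)]
for y in np.arange(-.05,.05,.01):
    b=k[(k[:,1]>=y)&(k[:,1]<y+.01)]
    if len(b): 
        i=b[:,0].argmin(); j=b[:,2].argmin(); print(y.round(3),len(b),"highest",b[i].round(3),"handlemost",b[j].round(3))
E
```

```text
t 9.3 p [0.5455 0.1429 0.2494] xaxis [ 0.533  0.28  -0.798] jaw -64.2 F [-4.2 -4.3  0.3] w 0.0668 q [ 0.5   0.3  -0.93  2.23  1.11  0.16 -2.51]
-0.05 2058 highest [-0.066 -0.04   0.008] handlemost [-0.05  -0.042 -0.013]
-0.04 4763 highest [-0.089 -0.03  -0.009] handlemost [-0.076 -0.033 -0.017]
-0.03 5692 highest [-0.09  -0.021 -0.017] handlemost [-0.027 -0.02  -0.019]
-0.02 4791 highest [-0.09  -0.014 -0.018] handlemost [ 0.008 -0.015 -0.034]
-0.01 5202 highest [-0.09  -0.005 -0.01 ] handlemost [-0.001 -0.01  -0.031]
0.0 4983 highest [-0.09   0.007 -0.011] handlemost [-0.025  0.001 -0.024]
0.01 4205 highest [-0.09   0.02  -0.016] handlemost [-0.025  0.01  -0.022]
0.02 6644 highest [-0.09   0.024 -0.016] handlemost [-0.03   0.02  -0.019]
0.03 3088 highest [-0.081  0.03  -0.016] handlemost [-0.079  0.03  -0.017]
0.04 2152 highest [-0.063  0.04  -0.006] handlemost [-0.052  0.041 -0.013]
```

View pics/z.png

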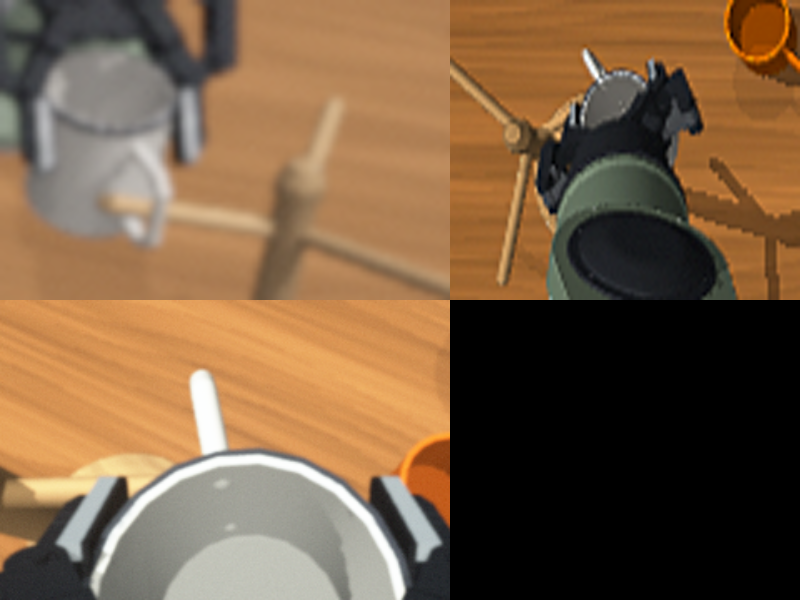

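The scene crop shows the peg still through the handle at (140,205), with about 26 mm of tip beyond it. The gripper tilted while the mug pivoted in the pads and stayed upright. Releasing here is sound, since the jaws open across the swing plane.

Emit:
{"method": "servo_tool", "body": {
  "targets": [
    {"x": 0, "y": 0, "z": 0, "wx": 0, "wy": 0, "wz": 0},
    {"x": 0, "y": 0, "z": 0, "wx": 0, "wy": 0, "wz": 0},
    {"x": 0, "y": 0, "z": 0, "wx": 0, "wy": 0, "wz": 0},
    {"x": 0, "y": 0, "z": 0, "wx": 0, "wy": 0, "wz": 0},
    {"x": 0, "y": 0, "z": 0, "wx": 0, "wy": 0, "wz": 0},
    {"x": 0, "y": 0, "z": 0, "wx": 0, "wy": 0, "wz": 0},
    {"x": 0, "y": 0, "z": 0, "wx": 0, "wy": 0, "wz": 0},
    {"x": 0, "y": 0, "z": 0, "wx": 0, "wy": 0, "wz": 0}
  ],
  "grip": 1
}}

```text
clock: 10.3
position: [0.5455, 0.1429, 0.2494]
tool_rot: [-3.099, 0.924, 0.484]
force: [-0.2, -0.2, 0.0]
grip_width: 0.0854
```

```bash
python3 - <<'E'
from h import *
s,R=st()
p,d,W=cloud("scene"); w=cloud("wrist")[0]
save("z2",np.hstack([cv2.resize(p[150:290,360:500],(400,400)),cv2.resize(w,(400,300))[:,:].repeat(1,0) if 0 else cv2.copyMakeBorder(cv2.resize(w,(400,300)),0,100,0,0,0)]))
E
```

```text
t 10.3 p [0.5455 0.1429 0.2494] xaxis [ 0.533  0.28  -0.798] jaw -64.2 F [-0.2 -0.2  0. ] w 0.0854 q [ 0.5   0.3  -0.93  2.23  1.11  0.16 -2.51]
```

View pics/z2.png

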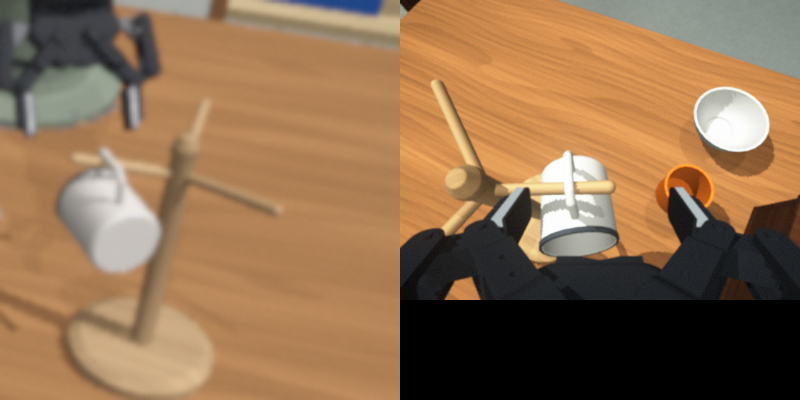

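The mug hangs on peg 1: in the scene crop the handle is over the peg at (112,175), and in the wrist crop at (570,185). The fingers are clear. I'll back off along the tool axis, then plan the lid.

Emit:
{"method": "servo_tool", "body": {
  "targets": [
    {"x": -0.06, "y": 0, "z": 0, "wx": 0, "wy": 0, "wz": 0},
    {"x": -0.15, "y": 0, "z": 0, "wx": 0, "wy": 0, "wz": 0},
    {"x": -0.22, "y": 0, "z": 0, "wx": 0, "wy": 0, "wz": 0},
    {"x": -0.25, "y": 0, "z": 0, "wx": 0, "wy": 0, "wz": 0},
    {"x": -0.25, "y": 0, "z": 0, "wx": 0, "wy": 0, "wz": 0}
  ]
}}

```text
clock: 11.02
position: [0.4964, 0.1101, 0.3154]
tool_rot: [-3.109, 0.945, 0.465]
force: [-0.7, 0.2, 0.1]
grip_width: 0.0854
```

```bash
python3 - <<'E'
from h import *
s,R=st(); go([.48,.05,.34],down(-60)); go([.48,-.03,.34],down(-40)); go([.490,-.1965,.27],down(-6.3))
E
```

```text
t 11.02 p [0.4964 0.1101 0.3154] xaxis [ 0.524  0.263 -0.81 ] jaw -64.9 F [-0.7  0.2  0.1] w 0.0854 q [ 1.13  0.13 -1.43  2.23  0.02  0.28 -1.42]
xyz [-0.1109  0.1175  0.0445] w [-0.0141 -0.0996 -0.0013]  dist 0.067 deg 36.2
xyz [-0.1635  0.2985  0.1113] w [-0.0678 -0.0986 -0.0187]  dist 0.143 deg 43.6
xyz [-0.118   0.6893  0.3343] w [-0.1581 -0.0922 -0.0482]  dist 0.31 deg 68.1
```

Emit:
{"method": "servo_tool", "body": {
  "targets": [
    {"x": -0.03, "y": 0.03, "z": 0.01, "wx": -0.004, "wy": -0.02, "wz": 0},
    {"x": -0.06, "y": 0.06, "z": 0.02, "wx": -0.008, "wy": -0.04, "wz": 0},
    {"x": -0.085, "y": 0.09, "z": 0.03, "wx": -0.011, "wy": -0.07, "wz": 0},
    {"x": -0.111, "y": 0.1175, "z": 0.0445, "wx": -0.0141, "wy": -0.0996, "wz": -0.0013},
    {"x": -0.111, "y": 0.1175, "z": 0.0445, "wx": -0.0141, "wy": -0.0996, "wz": -0.0013},
    {"x": -0.111, "y": 0.1175, "z": 0.0445, "wx": -0.0141, "wy": -0.0996, "wz": -0.0013}
  ]
}}

```text
clock: 11.78
position: [0.48, 0.0509, 0.3396]
tool_rot: [-2.775, 1.568, 0.891]
force: [0.4, -0.5, -0.7]
grip_width: 0.0854
```

```bash
python3 - <<'E'
from h import *
s,R=st();  go([.490,-.1965,.27],down(-6.3))
E
```

```text
t 11.78 p [0.48   0.0509 0.3396] xaxis [ 0.002  0.002 -1.   ] jaw -59.9 F [ 0.4 -0.5 -0.7] w 0.0854 q [ 0.68  0.36 -1.16  1.78  0.34  1.24 -1.62]
xyz [0.1727 0.548  0.2888] w [-0.1489 -0.0005 -0.    ]  dist 0.257 deg 53.6
```

Emit:
{"method": "servo_tool", "body": {
  "targets": [
    {"x": 0.02, "y": 0.08, "z": 0.04, "wx": -0.02, "wy": 0, "wz": 0},
    {"x": 0.05, "y": 0.18, "z": 0.09, "wx": -0.045, "wy": 0, "wz": 0},
    {"x": 0.08, "y": 0.28, "z": 0.14, "wx": -0.07, "wy": 0, "wz": 0},
    {"x": 0.11, "y": 0.38, "z": 0.19, "wx": -0.1, "wy": 0, "wz": 0},
    {"x": 0.14, "y": 0.47, "z": 0.245, "wx": -0.125, "wy": 0, "wz": 0},
    {"x": 0.165, "y": 0.53, "z": 0.28, "wx": -0.147, "wy": 0, "wz": 0},
    {"x": 0.1727, "y": 0.548, "z": 0.289, "wx": -0.149, "wy": -0.0005, "wz": 0},
    {"x": 0.1727, "y": 0.548, "z": 0.289, "wx": -0.149, "wy": -0.0005, "wz": 0},
    {"x": 0.1727, "y": 0.548, "z": 0.289, "wx": -0.149, "wy": -0.0005, "wz": 0}
  ]
}}

```text
clock: 12.9
position: [0.4901, -0.1954, 0.2707]
tool_rot: [1.134, 1.569, -0.546]
force: [0.1, 1.0, -0.9]
grip_width: 0.0851
```

```bash
python3 - <<'E'
from h import *
s,R=st(); p,d,W=cloud("wrist"); W=W.reshape(-1,3); W=W[~np.isnan(W[:,0])]
b=W[(W[:,0]>.45)&(W[:,0]<.53)&(W[:,1]>-.28)&(W[:,1]<-.12)&(W[:,2]>.148)&(W[:,2]<.165)]
mu=b.mean(0);u=np.linalg.svd(b-mu,full_matrices=False)[2][0]; t=(b-mu)@u; mid=mu+u*(t.min()+t.max())/2
print("bar",mid.round(4),u.round(3),np.ptp(t).round(3),np.percentile(b[:,2],95).round(4),len(b))
l=W[(W[:,0]>.45)&(W[:,0]<.66)&(W[:,1]>-.33)&(W[:,1]<-.08)&(W[:,2]>.1)&(W[:,2]<.118)]; print("lid z",np.median(l[:,2]).round(4))
p2,d2,W2=cloud("scene"); r=bot.trace("scene","mug")
for x in r: print(round(x["confidence"],2),np.round(x["pixel"]),np.round(np.nanmedian(W2[x["mask"]],0),3))
E
```

```text
t 12.9 p [ 0.4901 -0.1954  0.2707] xaxis [ 0.002 -0.001 -1.   ] jaw -6.3 F [ 0.1  1.  -0.9] w 0.0851 q [ 1.15  0.62 -1.3   1.77  0.63  1.25 -0.43]
bar [ 0.4883 -0.1972  0.1547] [-0.107 -0.994  0.001] 0.119 0.1564 1610
lid z 0.1088
0.77 [271. 185.] [ 0.286 -0.308  0.059]
0.75 [336. 277.] [0.648 0.047 0.05 ]
0.73 [215. 286.] [ 0.81  -0.241  0.051]
0.68 [400. 224.] [0.568 0.178 0.199]
0.56 [294. 201.] [ 0.34  -0.178  0.066]
```

Emit:
{"method": "servo_tool", "body": {
  "targets": [
    {"x": 0.08, "y": -0.003, "z": 0.004, "wx": 0, "wy": 0, "wz": 0},
    {"x": 0.18, "y": -0.003, "z": 0.004, "wx": 0, "wy": 0, "wz": 0},
    {"x": 0.26, "y": -0.003, "z": 0.004, "wx": 0, "wy": 0, "wz": 0},
    {"x": 0.32, "y": -0.003, "z": 0.004, "wx": 0, "wy": 0, "wz": 0},
    {"x": 0.345, "y": -0.003, "z": 0.004, "wx": 0, "wy": 0, "wz": 0},
    {"x": 0.345, "y": -0.003, "z": 0.004, "wx": 0, "wy": 0, "wz": 0},
    {"x": 0.345, "y": -0.003, "z": 0.004, "wx": 0, "wy": 0, "wz": 0}
  ]
}}

```text
clock: 13.92
position: [0.4894, -0.1973, 0.1334]
tool_rot: [1.095, 1.568, -0.585]
force: [-0.6, -0.3, -0.3]
grip_width: 0.0853
```

Emit:
{"method": "servo_tool", "body": {
  "targets": [
    {"x": 0, "y": 0, "z": 0, "wx": 0, "wy": 0, "wz": 0},
    {"x": 0, "y": 0, "z": 0, "wx": 0, "wy": 0, "wz": 0},
    {"x": 0, "y": 0, "z": 0, "wx": 0, "wy": 0, "wz": 0},
    {"x": 0, "y": 0, "z": 0, "wx": 0, "wy": 0, "wz": 0},
    {"x": 0, "y": 0, "z": 0, "wx": 0, "wy": 0, "wz": 0},
    {"x": 0, "y": 0, "z": 0, "wx": 0, "wy": 0, "wz": 0},
    {"x": 0, "y": 0, "z": 0, "wx": 0, "wy": 0, "wz": 0},
    {"x": 0, "y": 0, "z": 0, "wx": 0, "wy": 0, "wz": 0},
    {"x": 0, "y": 0, "z": 0, "wx": 0, "wy": 0, "wz": 0}
  ],
  "grip": -1,
  "squeeze": 50
}}

```text
clock: 15.05
position: [0.4894, -0.1974, 0.1335]
tool_rot: [1.09, 1.568, -0.59]
force: [0.7, 0.0, 6.3]
grip_width: 0.008
```

```bash
python3 - <<'E'
from h import *
s,R=st()
X=np.array([np.cos(np.radians(-6.3)),np.sin(np.radians(-6.3)),0]); r=np.hypot(.17,.052); al=np.arctan2(.052,.17)
for th in (4,8,12,16,20,24,28,32,36,40,43,45):
    a=al+np.radians(th); d=(-r*np.cos(a)+.17)*X+np.array([0,0,r*np.sin(a)-.052])
    print(th,(R.T@d/.4).round(4))
E
```

```text
t 15.05 p [ 0.4894 -0.1974  0.1335] xaxis [ 0.002 -0.001 -1.   ] jaw -6.3 F [0.7 0.  6.3] w 0.008 q [ 1.05  0.77 -1.14  1.91  0.83  1.03 -0.58]
4 [-0.0293  0.0102  0.    ]
8 [-0.0578  0.0224  0.0001]
12 [-0.0854  0.0365  0.0001]
16 [-0.112   0.0526  0.0002]
20 [-0.1374  0.0704  0.0002]
24 [-0.1614  0.09    0.0003]
28 [-0.184   0.1112  0.0003]
32 [-0.2051  0.134   0.0004]
36 [-0.2246  0.1581  0.0004]
40 [-0.2423  0.1836  0.0005]
43 [-0.2544  0.2034  0.0005]
45 [-0.2619  0.217   0.0005]
```

Emit:
{"method": "servo_tool", "body": {
  "targets": [
    {"x": -0.0147, "y": 0.005, "z": 0, "wx": 0, "wy": 0, "wz": 0},
    {"x": -0.0293, "y": 0.0102, "z": 0, "wx": 0, "wy": 0, "wz": 0},
    {"x": -0.0436, "y": 0.0163, "z": 0, "wx": 0, "wy": 0, "wz": 0},
    {"x": -0.0578, "y": 0.0224, "z": 0, "wx": 0, "wy": 0, "wz": 0},
    {"x": -0.0716, "y": 0.0293, "z": 0, "wx": 0, "wy": 0, "wz": 0},
    {"x": -0.0854, "y": 0.0365, "z": 0, "wx": 0, "wy": 0, "wz": 0},
    {"x": -0.0854, "y": 0.0365, "z": 0, "wx": 0, "wy": 0, "wz": 0}
  ]
}}

```text
clock: 15.92
position: [0.5037, -0.199, 0.1681]
tool_rot: [0.789, 1.568, -0.891]
force: [-5.6, -0.4, -0.3]
grip_width: 0.0081
```

```bash
cat >> h.py <<'E'
def lidangle():
    s,R=st(); p,d,W=cloud("top"); p3,d3,W3=cloud("scene")
    X=np.array([np.cos(np.radians(-6.3)),np.sin(np.radians(-6.3)),0]); Y=np.array([-X[1],X[0],0]); H=np.array([.658,-.216,.1])
    for n,w in(("top",W),("scene",W3)):
        q=w.reshape(-1,3)-H; x=q@X; y=q@Y; z=q[:,2]
        # part of lid clear of gripper: right side strips
        for lo,hi in((-.135,-.07),(.07,.135)):
            m=(abs(x+.1)<.1)&(y>lo)&(y<hi)&(z>.02)&(z<.25)
            if m.sum()>50:
                k=np.polyfit(x[m],z[m],1); rs=abs(np.polyval(k,x[m])-z[m]); g=m.nonzero()[0][rs<.01]
                for _ in range(3): k=np.polyfit(x[g],z[g],1); rs=abs(np.polyval(k,x[m])-z[m])/np.hypot(1,k[0]); g=m.nonzero()[0][rs<.005]
                print(n,(lo,hi),"angle",np.degrees(np.arctan(-k[0])).round(1),"n",len(g),int(m.sum()))
    # by bar position
    b=s["position"]-.019*R[:,0]*1-H if 0 else s["position"]-.019*R[:,0]-H
    print("bar angle from TCP",(np.degrees(np.arctan2(b[2],-b@X))-17.0).round(1),"r",np.hypot(b[2],b@X).round(4))
    return p,p3
E
python3 - <<'E'
from h import *
lidangle()
s,R=st()
X=np.array([np.cos(np.radians(-6.3)),np.sin(np.radians(-6.3)),0]); r=np.hypot(.17,.052); al=np.arctan2(.052,.17)
f=lambda th:(-r*np.cos(al+np.radians(th)))*X+np.array([0,0,r*np.sin(al+np.radians(th))])
for th in (15,18,21,24,27,30,33,36,39,42,45): print(th,(R.T@(f(th)-f(12))/.4).round(4))
E
```

```text
t 15.92 p [ 0.5037 -0.199   0.1681] xaxis [ 0.001 -0.002 -1.   ] jaw -6.3 F [-5.6 -0.4 -0.3] w 0.0081 q [ 1.05  0.75 -1.17  1.85  0.78  1.1  -0.53]
top (-0.135, -0.07) angle 9.1 n 114 117
top (0.07, 0.135) angle 11.4 n 938 958
scene (-0.135, -0.07) angle 11.8 n 761 763
scene (0.07, 0.135) angle 11.7 n 938 940
bar angle from TCP 12.3 r 0.178
t 16.02 p [ 0.5036 -0.1989  0.1679] xaxis [ 0.001 -0.002 -1.   ] jaw -6.3 F [-5.7 -0.2 -0.2] w 0.0083 q [ 1.05  0.75 -1.17  1.85  0.78  1.1  -0.53]
15 [-0.02    0.0118  0.    ]
18 [-0.0394  0.0247  0.0001]
21 [-0.0581  0.0386  0.0001]
24 [-0.076   0.0534  0.0002]
27 [-0.0932  0.0692  0.0002]
30 [-0.1094  0.0858  0.0002]
33 [-0.1248  0.1032  0.0003]
36 [-0.1393  0.1215  0.0003]
39 [-0.1528  0.1404  0.0003]
42 [-0.1652  0.1601  0.0004]
45 [-0.1767  0.1803  0.0004]
```

Lid angle readings agree at about 12°, and the forces are small. I'll continue to 45°.

Emit:
{"method": "servo_tool", "body": {
  "targets": [
    {"x": -0.02, "y": 0.0118, "z": 0, "wx": 0, "wy": 0, "wz": 0},
    {"x": -0.0394, "y": 0.0247, "z": 0, "wx": 0, "wy": 0, "wz": 0},
    {"x": -0.0581, "y": 0.0386, "z": 0, "wx": 0, "wy": 0, "wz": 0},
    {"x": -0.076, "y": 0.0534, "z": 0, "wx": 0, "wy": 0, "wz": 0},
    {"x": -0.0932, "y": 0.0692, "z": 0, "wx": 0, "wy": 0, "wz": 0},
    {"x": -0.1094, "y": 0.0858, "z": 0, "wx": 0, "wy": 0, "wz": 0},
    {"x": -0.1248, "y": 0.1032, "z": 0, "wx": 0, "wy": 0, "wz": 0},
    {"x": -0.1393, "y": 0.1215, "z": 0, "wx": 0, "wy": 0, "wz": 0},
    {"x": -0.1528, "y": 0.1404, "z": 0, "wx": 0, "wy": 0, "wz": 0},
    {"x": -0.1652, "y": 0.1601, "z": 0, "wx": 0, "wy": 0, "wz": 0},
    {"x": -0.1767, "y": 0.1803, "z": 0, "wx": 0, "wy": 0, "wz": 0},
    {"x": -0.1767, "y": 0.1803, "z": 0, "wx": 0, "wy": 0, "wz": 0}
  ]
}}

```text
clock: 17.52
position: [0.576, -0.2068, 0.2403]
tool_rot: [0.91, 1.567, -0.771]
force: [-7.3, -1.6, 9.1]
grip_width: 0.008
```

Emit:
{"method": "servo_tool", "body": {
  "targets": [
    {"x": 0, "y": 0, "z": 0, "wx": 0, "wy": 0, "wz": 0},
    {"x": 0, "y": 0, "z": 0, "wx": 0, "wy": 0, "wz": 0},
    {"x": 0, "y": 0, "z": 0, "wx": 0, "wy": 0, "wz": 0},
    {"x": 0, "y": 0, "z": 0, "wx": 0, "wy": 0, "wz": 0}
  ]
}}

```text
clock: 18.02
position: [0.576, -0.2068, 0.2404]
tool_rot: [0.91, 1.567, -0.77]
force: [-1.7, -1.2, -1.0]
grip_width: 0.008
```

```bash
python3 - <<'E'
from h import *
p,p3=lidangle(); save("fin",p3)
for x in bot.trace("scene","mug"): print(round(x["confidence"],2),np.round(x["pixel"]))
s,R=st()
E
```

```text
t 18.02 p [ 0.576  -0.2068  0.2404] xaxis [ 0.002 -0.002 -1.   ] jaw -6.3 F [-1.7 -1.2 -1. ] w 0.008 q [ 0.96  0.75 -1.18  1.59  0.72  1.29 -0.44]
top (0.07, 0.135) angle 45.0 n 890 917
scene (-0.135, -0.07) angle 45.1 n 1196 1215
scene (0.07, 0.135) angle 45.1 n 1504 1523
bar angle from TCP 45.6 r 0.1795
0.9 [393. 224.]
0.57 [216. 284.]
t 18.18 p [ 0.576  -0.2068  0.2404] xaxis [ 0.002 -0.002 -1.   ] jaw -6.3 F [-1.8 -1.4 -0.5] w 0.0077 q [ 0.96  0.75 -1.18  1.59  0.72  1.29 -0.44]
```

View pics/fin.png

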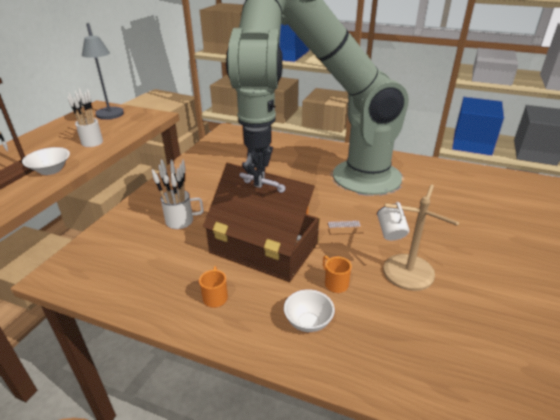

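The final view shows the lid at about 45° held by the bow handle at (262,182). The mug hangs on its peg at (393,222), and the jar, bowl, comb and orange mugs are where they were. I'm handing in.

```bash
python3 -c "
from workcell import bot
bot.job_done()"
```

```text
the job is handed in; nothing more can be done
```

The white mug hangs by its handle on peg 1 of the stand, released. The chest lid is being held open at about 45° by its bow handle, and the job is handed in at about 18 s of the 64 s.

**Last checks:**
- **Lid angle:** the scene and top cameras both measured 45.0–45.1°, and the arm's own pose gave 45.6°. The arm was still, and the wrist force was about 2 N.
- **Mug:** it showed hanging on the peg in the last scene picture, and the network found it there with 0.90 confidence.
- **Bystanders:** the jar, bowl, comb and orange mugs looked unmoved in that same picture; I did not re-measure their positions.

**What did not go to plan:**
- **Refused move:** the first move call was refused because its rows did not have all six numbers.
- **Mug tilt:** I meant to tilt the mug 45° on the peg before letting go, but joints 6 and 7 reached the ends of their ranges. The gripper ended about 7 cm off target and the mug pivoted in the fingers. The peg stayed through the handle, and the mug swung down cleanly when released.
- **Grip reading:** the fingers read about 8 mm open on the 10 mm bar, but the grip held throughout.

I viewed 11 pictures, one more than the budget of 10. The extra ones checked the mug after the failed tilt.

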